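Stand the eyepiece camera on the white reference tile and take the reference frame

ROBOT

A 7-joint arm with a two-finger parallel gripper is mounted at the origin on the work surface. World frame = base frame: x ahead of the robot, y to its left, z up, the work surface at z = 0. Lengths are in m, angles in rad, forces in N, time in s.
With the tool pointing down it reaches from about 0.425 to 0.8 m from the base axis. Payload 8.3 kg.
Tool frame: the origin (TCP) lies on the centre line of the jaws, within the pads' length; the fingertips stand 19 mm ahead of it and the grasp point (between the pads) is the TCP; y points along the fingers, x is the direction in which the jaws open and shut, and the axes are right-handed (so a half turn about y gives the same grasp; the last joint's range is limited). The gripper opens to 85 mm and grips with 20 to 120 N. Pads are 22 mm wide; open, the fingers measure 114 mm over their backs; the gripper's body (76 mm by 85 mm) begins 54 mm behind the grasp point. The pads swing forward as they close: fully open they stand 13 mm farther back than shut.
Start: joints at [-1.326, 0.383, 0.016, 1.37, -0.006, 1.388, -0.046], TCP at [0.189, 0.596, 0.25] pointing down, gripper open.
Joint ranges: [-2.95, 2.95], [-0.25, 2.06], [-1.52, 1.56], [0.18, 2.33], [-1.44, 4.58], [0.02, 2.06], [-3.01, 3.01]. Speed limits (rad/s): [2.39, 2.39, 3.01, 3.01, 3.14, 3.14, 3.14].

INTERFACE

Orientations are given as a 3x3 rotation matrix whose columns are the frame's x, y, z axes.
In Python, from station import * gives the robot as it stands. Calls block until the motion is done:
- move_ptp(position, orientation): joint-space move of the TCP to a pose.
- line_to(position, rotation=None, vel=0.15, until_force=None): straight line of the TCP; rotation=None keeps the orientation; vel is the mean speed in m/s. With until_force (N) it stops when the force on the tool has changed by that much, and returns True; else False.
- goto_joints(angles): joint-space move.
- ungrasp() and grab(strength=None): open the fingers fully, or close them until they stop; strength is the grip in N (None keeps the last).
- pause(seconds).
- solve_ik(position, orientation): joint angles nearest the present ones, or None.
- get_obs(): the state.
- get_image(name): name is "scene" or "top" or "wrist"; returns a dict with "color" (384x512x3 uint8, blue, green, red), "intrinsics" (3x3 intrinsics, pixels), "T" (4x4, takes a point from camera to world coordinates); the wrist camera has in their place "hand_eye" (4x4, takes a point from camera to tool coordinates, whose origin is the TCP and whose axes are the tool frame's). Camera axes: x right, y up, looking along -z (the intrinsics and any distortion apply to the point x, -y, -z); pixel columns grow to the right and rows downward; lengths in m; the calibration is good to about 2 mm. A picture is of the moment at which its call begins: read the wrist's pose just before it. There is no depth.
A pose or a line that the arm cannot do raises Unreachable and nothing moves.
- finish_job(): hands the job in, once; it reports no verdict.
The state is a dict: "clock": time; "q": joint angles; "qvel": joint speeds; "tau": joint torques, N m; "tool_pos": TCP position; "ee_rot": TCP orientation; "contact_force": force on the tool from outside, world axes, zero at the start; "moment": the same for the moment, N m; "opening": finger opening in m.
Only numpy, scipy, OpenCV 4.12 (cv2) and the standard library are available. Lean on these libraries where they do the work, as an engineer would, in place of code of your own. Each camera call takes 0.05 s, during which the arm holds its last target. There are 200 camera calls.

TASK

Take the eyepiece camera out of its sloping holder and stand it upright, slim barrel down, on the white reference tile with the barrel inside the blue circle: lower it until it rests on the tile before you let go, then let go slowly, because it is top-heavy and must not topple. Leave it alone and watch for two seconds that it stands still by itself, and only then press the red shutter button fully down and release it. Do not disturb the dish, the bottle or the jar.

Things in the scene. Friction and masses are not known exactly. Their poses are not given: they have to be found in the camera images.
- camera_mid (a point): Loose eyepiece camera, 0.22 kg, round, 105 mm long: slim aluminium barrel (23 mm diameter, lower 45 mm) under a heavy black head (45 mm diameter, upper 60 mm). Point: on the axis, 52.5 mm above the nose (flat lower end); z runs from nose to head top. Centre of mass 70 mm above the nose. At the start it leans 25 degrees, the barrel loose in the holder's tube (1.5 mm play); draw it out 45 mm along its axis.
- holder: Fixed parking holder: white base plate 130 x 85 x 14 mm, and a white tube (38 mm outside diameter, 40 mm long) between two grey cheeks, leaning 25 degrees from vertical towards the holder's -x. The camera's head rests on the tube's rim, about 72 mm above the work surface, and all of it stands clear above. Origin: centre of the underside; z up; x along the 130 mm side.
- tile_top (a point): White square reference tile (94 mm) in a black frame (110 mm square), fixed and level. This point is the centre of its top face, 12 mm above the work surface, and the centre of the blue circle (60 mm outside diameter) printed on it.
- tile: The same tile with its frame; origin at the centre of its underside, z up, x and y along its sides.
- shutter_top (a point): Red round shutter push button (32 mm diameter) on a fixed grey housing; this point is the centre of the button's top face. It is pressed straight down.
- shutter (a joint): Travel of the shutter button in m: 0 up, 0.006 fully down; a spring brings it back. Fully down takes about 5 N.
- dish: Bystander: clear round petri dish, 90 mm diameter, 15 mm high, loose. Origin at the centre of its underside.
- dropper: Bystander: small white bottle with a red cap, 40 mm diameter, 85 mm high, loose. Origin at the centre of its underside.
- jar: Bystander: amber jar with a yellow cap, 52 mm diameter, 60 mm high, loose. Origin at the centre of its underside.
Things that resemble listed ones, but are neither listed nor needed, are in the scene too. What is meant by the part that bears shutter_top is not purple, and is the larger of those in its own colour.

How it is judged:
By the outcome, as a careful person would: the job done as asked, in the order asked, and still so for the second after the job is handed in, with the robot touching nothing.
It also fails if it takes over 69 s, if anything falls off the work surface, if the arm or the gripper's body presses on something with over 40 N, if the wrist force passes 120 N, or if a joint passes its speed limit or range.

## Working session

There is one attempt and no reset: what is moved stays moved. The work goes in short steps, each a Python script; the robot and the scene stay as the last script left them, time stands still between calls to the robot, and variables do not carry over. Pictures are saved under pics/ and viewed, about 8 in all and at most 12, crops included, and the job is handed in when it is done.

```bash
mkdir -p pics; ls; python3 - <<'E'
from station import *
import cv2,numpy as np
for n in("scene","top"):
    o=get_image(n); cv2.imwrite(f"pics/{n}0.png",o["color"]); print(n,o["intrinsics"].tolist(),np.round(o["T"],4).tolist(),[k for k in o])
a=cv2.imread("pics/scene0.png");b=cv2.imread("pics/top0.png")
o=get_obs();print(o)
E
```

```text
pics
scene [[420.93913440878714, 0.0, 260.06614347156017], [0.0, 420.93913440878714, 193.59571192121456], [0.0, 0.0, 1.0]] [[0.5833, -0.5328, 0.6131, 1.21], [0.8122, 0.3814, -0.4414, -0.446], [0.0013, 0.7554, 0.6552, 0.7711], [0.0, 0.0, 0.0, 1.0]] ['color', 'intrinsics', 'T']
top [[411.345412176047, 0.0, 259.56349755300556], [0.0, 411.345412176047, 196.77227075717124], [0.0, 0.0, 1.0]] [[-0.0038, 0.9911, -0.1329, 0.4261], [-0.9997, -0.0069, -0.0228, 0.03], [-0.0235, 0.1328, 0.9909, 0.9159], [0.0, 0.0, 0.0, 1.0]] ['color', 'intrinsics', 'T']
{'clock': 0.1, 'q': array([-1.32588402,  0.38420546,  0.01637961,  1.37105396, -0.0063132 ,
        1.388194  , -0.0464883 ]), 'qvel': array([ 0.00066382, -0.00209176,  0.00100164, -0.00246618, -0.00035869,
        0.00044006,  0.00087639]), 'tau': array([ 4.13447589e-03, -6.29140306e+01,  8.47921930e-01, -3.72757459e+01,
        1.68722018e-02,  1.04638195e-02,  1.07532748e-05]), 'tool_pos': array([0.18919337, 0.59523504, 0.24934461]), 'ee_rot': array([[ 3.02908802e-01, -5.32346599e-04, -9.53019399e-01],
       [ 9.53017825e-01, -1.73191272e-03,  3.02909270e-01],
       [-1.81179914e-03, -9.99998359e-01, -1.72758104e-05]]), 'contact_force': array([-0.22420921, -1.01588722, -0.02581091]), 'moment': array([-0.00749111,  0.03255502, -0.0519284 ]), 'opening': 0.08568231658776819}
```

View pics/scene0.png

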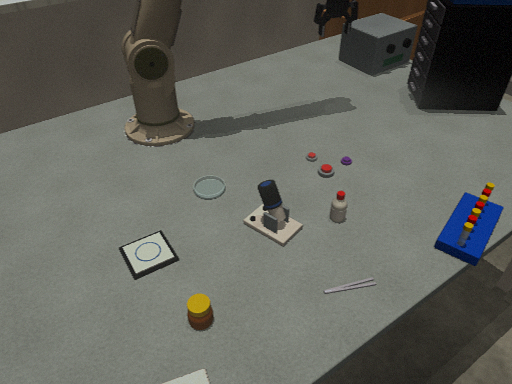

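View pics/top0.png

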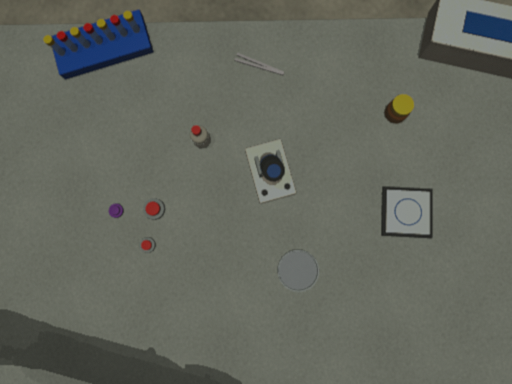

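Scene view: camera and holder at (270,205), tile at (148,252), dish at (209,187), bottle at (339,208), jar at (200,312). Shutter candidates are the large red button at scene (326,170) / top (154,209), the small red one at (312,156) / (147,244), the purple one at (346,160) / (116,211), and the bottle's red cap at (341,195). By the description it is the large red one. The camera's look-alike would be the vials in the blue rack, which don't match. One close crop to check the choice.

```bash
cat > h.py <<'E'
import numpy as np,cv2
from station import *
def ray(im,u,v,T=None):
    K=im["intrinsics"];T=im["T"] if T is None else T
    d=np.array([(u-K[0,2])/K[0,0],-(v-K[1,2])/K[1,1],-1.]);return T[:3,3],T[:3,:3]@d
def onz(im,u,v,z,T=None):
    o,d=ray(im,u,v,T);return o+d*(z-o[2])/d[2]
def tri(rs):
    A=np.zeros((3,3));b=np.zeros(3)
    for o,d in rs:
        d=d/np.linalg.norm(d);P=np.eye(3)-np.outer(d,d);A+=P;b+=P@o
    x=np.linalg.solve(A,b);return x,[np.linalg.norm((np.eye(3)-np.outer(d,d)/(d@d))@(x-o)) for o,d in rs]
def proj(im,p,T=None):
    T=im["T"] if T is None else T;K=im["intrinsics"];c=T[:3,:3].T@(np.asarray(p)-T[:3,3]);return K[0,0]*c[0]/-c[2]+K[0,2],K[1,1]*-c[1]/-c[2]+K[1,2]
E
python3 - <<'E'
from h import *
s=get_image("scene");t=get_image("top")
a=cv2.resize(s["color"][140:260,230:360],None,fx=3,fy=3.0,interpolation=cv2.INTER_CUBIC)
b=cv2.resize(t["color"][115:260,130:310],None,fx=400/180,fy=360/145,interpolation=cv2.INTER_CUBIC)
b=cv2.resize(t["color"][120:230,230:320],None,fx=360/110,fy=360/110,interpolation=cv2.INTER_CUBIC)
im=np.hstack([a,b]);im=np.clip(im.astype(float)*1.6,0,255).astype(np.uint8);print(im.shape)
cv2.imwrite("pics/c1.png",im)
def redc(im,c,r=14):
    u,v=c;w=im["color"][v-r:v+r,u-r:u+r].astype(int);m=(w[...,2]>w[...,1]+60)&(w[...,2]>w[...,0]+60)
    y,x=np.nonzero(m);return u-r+x.mean(),v-r+y.mean(),m.sum()
for nm,cs,ct in (("big",(326,170),(154,209)),("small",(312,156),(147,244))):
    p=redc(s,cs,9);q=redc(t,ct);print(nm,p,q,tri([ray(s,*p[:2]),ray(t,*q[:2])]))
print("tile",onz(t,408,212,.012),onz(s,148,252,.012))
for nm,uv in (("dish",(298,270)),("drop",(201,139)),("jar",(397,112))):print(nm,onz(t,*uv,.02))
E
```

```text
(360, 685, 3)
big (np.float64(326.280701754386), np.float64(166.91228070175438), np.int64(57)) (np.float64(152.02142857142857), np.float64(207.95714285714286), np.int64(140)) (array([0.52314754, 0.28795926, 0.01988982]), [np.float64(0.00016669821138521238), np.float64(0.00016669821138513282)])
small (np.float64(311.39130434782606), np.float64(154.17391304347825), np.int64(23)) (np.float64(145.67123287671234), np.float64(244.67123287671234), np.int64(73)) (array([0.44277397, 0.30103013, 0.0135907 ]), [np.float64(0.00010925662228904095), np.float64(0.00010925662228884397)])
tile [ 0.5114532  -0.27391334  0.012     ] [ 0.51673972 -0.27403736  0.012     ]
dish [ 0.38741955 -0.03111594  0.02      ]
drop [0.67820199 0.18181972 0.02      ]
jar [ 0.73587887 -0.25831933  0.02      ]
```

View pics/c1.png

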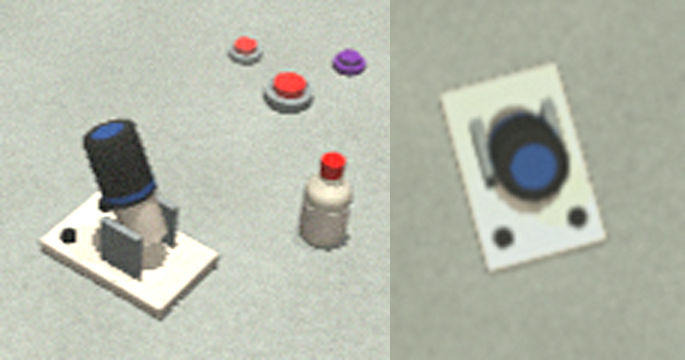

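The crop confirms the choice: the big red button on the grey housing at scene (326,170) is larger than the small red one, and the third is purple. The camera leans toward the plate's end with the two black dots, which faces the robot. Next I compute the axis and go above it along that line.

```bash
python3 - <<'E'
from h import *
s=get_image("scene");t=get_image("top")
def bl(im,c,r):
    u,v=c;w=im["color"][v-r:v+r,u-r:u+r].astype(int);m=((w[...,0]>w[...,2]+25)).astype(np.uint8)
    n,l,st,ce=cv2.connectedComponentsWithStats(m)
    return [(u-r+ce[i][0],v-r+ce[i][1],st[i][4]) for i in range(1,n) if st[i][4]>5]
print(bl(s,(265,183),12),bl(t,(274,171),14))
print("ring",bl(s,(148,252),22),bl(t,(408,212),22))
p=(265.7,183.3);q=(274.3,171.0)
top,e=tri([ray(s,*p),ray(t,*q)]);print("top",top,e)
c=[onz(t,u,v,.014) for u,v in((245.9,149.3),(280.7,140.2),(296,193.3),(261.2,202.8))]
print(np.round(c,4).tolist(),np.mean(c,0))
ln=(c[2]+c[3]-c[0]-c[1])/2;print("long",ln,np.linalg.norm(ln))
l=ln/np.linalg.norm(ln);a=np.r_[l[:2]*np.sin(np.radians(25)),np.cos(np.radians(25))]
print("axis",a,"nose",top-.105*a)
x=np.cross([0,0,1],l);
for sg in(1,-1):
    R=np.c_[sg*x,-a,np.cross(sg*x,-a)];
    for d in(.12,0,-.03): print(sg,d,solve_ik(top-.027*a+d*a,R))
    a2=np.array([0,0,1.])
    R2=np.c_[sg*x,-a2,np.cross(sg*x,-a2)]; print("place",solve_ik([.512,-.274,.1],R2))
E
```

```text
[(np.float64(265.3157894736842), np.float64(183.23684210526315), np.int32(38))] [(np.float64(273.47333333333336), np.float64(170.47333333333333), np.int32(150))]
ring [(np.float64(147.53846153846155), np.float64(251.18461538461537), np.int32(65))] [(np.float64(397.5), np.float64(203.0), np.int32(6))]
top [0.58327287 0.02030731 0.1262579 ] [np.float64(0.001288886971607683), np.float64(0.0012888869716076816)]
[[0.655, 0.0811, 0.014], [0.6752, 0.0027, 0.014], [0.5542, -0.0298, 0.014], [0.5336, 0.0472, 0.014]] [0.60452599 0.02529787 0.014     ]
long [-0.12119689 -0.03320008  0.        ] 0.1256619692955685
axis [-0.40760158 -0.11165637  0.90630779] nose [0.62607104 0.03203123 0.03109558]
1 0.12 [-0.69814183 -0.07664127  0.66849871  2.04745611 -0.08361663  0.73194991
 -1.27403304]
1 0 [-0.66162633  0.2441675   0.70248105  2.06058894 -0.54894404  0.52670484
 -0.88315422]
1 -0.03 [-0.69272124  0.34036149  0.75312519  2.05307616 -0.735227    0.51073227
 -0.72952253]
place [-0.31729811  0.62238316  1.04791873  1.7198244  -0.58639743  1.14995133
 -0.40191132]
-1 0.12 [-1.04652704 -0.13491941  0.9865559   2.05557309  0.02529066  0.73408585
  1.78326303]
-1 0 [-0.50238516  0.22167093  0.51829643  2.05491249 -0.4512361   0.50731115
  2.17399669]
-1 -0.03 [-0.46661213  0.29314918  0.48233048  2.04481033 -0.54511251  0.46244792
  2.25299555]
place [-0.3479289   0.65834104  1.10756902  1.72083943 -0.63602408  1.17174247
  2.77721406]
```

```bash
cat >> h.py <<'E'
l=np.array([-.12119689,-.03320008,0]);l/=np.linalg.norm(l)
def ax(deg): return np.r_[l[:2]*np.sin(np.radians(deg)),np.cos(np.radians(deg))]
def RR(deg,sg=1):
    a=ax(deg);x=sg*np.cross([0,0,1],l);return np.c_[x,-a,np.cross(x,-a)]
def wrist():
    o=get_obs();im=get_image("wrist");T=np.eye(4);T[:3,:3]=o["ee_rot"];T[:3,3]=o["tool_pos"];im["T"]=T@im["hand_eye"];return im
E
python3 - <<'E'
from h import *
s=get_image("scene");t=get_image("top")
top,e=tri([ray(s,265.3,183.2),ray(t,273.5,170.5)]);print(top,e)
move_ptp(top+.10*ax(25),RR(25))
o=get_obs();print(o["clock"],o["tool_pos"],o["q"])
w=wrist();print(np.round(w["hand_eye"],3).tolist(),w["intrinsics"].tolist())
c=w["color"].copy()
a=ax(25)
for p in(top,top-.06*a,top-.105*a):
    cv2.circle(c,tuple(int(round(v)) for v in proj(w,p)),2,(0,255,0),-1)
cv2.imwrite("pics/w1.png",c);np.savez("w1.npz",T=w["T"],K=w["intrinsics"]);cv2.imwrite("pics/w1raw.png",w["color"])
E
```

```text
[0.58343215 0.02070025 0.12668404] [np.float64(9.656160369473573e-05), np.float64(9.656160369470299e-05)]
2.8333 [0.54286321 0.01056288 0.21743393] [-0.68734923 -0.09144074  0.65025288  2.04243613 -0.06748218  0.74848569
 -1.28885621]
[[1.0, 0.0, -0.001, -0.0], [-0.001, 0.314, -0.949, -0.122], [0.0, 0.949, 0.314, 0.081], [0.0, 0.0, 0.0, 1.0]] [[288.59903210640425, 0.0, 250.37724622733268], [0.0, 288.59903210640425, 191.19312407747773], [0.0, 0.0, 1.0]]
```

View pics/w1.png

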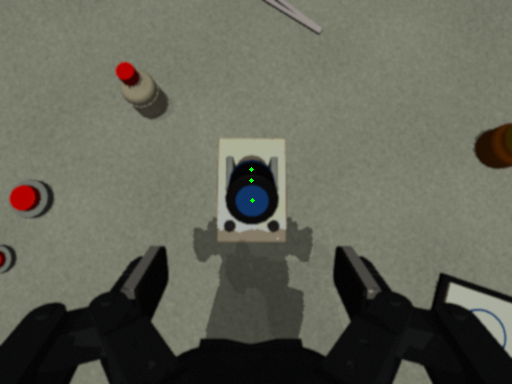

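Overlay is right: the projected top centre (252,200) falls on the blue disc, and the jaws straddle it symmetrically (167…335). Going in.

```bash
python3 - <<'E'
from h import *
top=np.array([.58343,.0207,.12668]);a=ax(25)
print(line_to(top-.027*a,RR(25),vel=.08,until_force=10))
o=get_obs();print(o["clock"],o["tool_pos"]-(top-.027*a),o["contact_force"])
grab(50);o=get_obs();print(o["clock"],o["opening"],o["contact_force"],o["moment"])
E
```

```text
False
4.625 [ 1.74215629e-04 -2.77136440e-05  4.68589254e-04] [-0.49465701  0.381696    0.26359715]
5.0833 0.044210897602152764 [-5.21148775 -0.88552668  6.53073289] [-0.1976894   0.84553762  0.04940901]
```

```bash
python3 - <<'E'
from h import *
top=np.array([.58343,.0207,.12668]);a=ax(25)
p=top-.027*a
line_to(p+.075*a,RR(25),vel=.06)
o=get_obs();print(o["clock"],o["opening"],o["contact_force"],o["moment"])
# upright, over clear ground beside tile approach
p1=np.array([.512,-.10,.25]); move_ptp(p1,RR(0))
pause(.3);o=get_obs();print(o["clock"],o["opening"],o["contact_force"],o["tool_pos"])
s=get_image("scene");t=get_image("top");w=wrist()
A=[]
u,v=map(int,proj(s,o["tool_pos"]));A.append(cv2.resize(s["color"][max(0,v-50):v+70,u-50:u+70],(400,400),interpolation=cv2.INTER_CUBIC))
print(u,v)
w2=w["color"].copy()
A.append(cv2.resize(w2[80:384,100:404],(400,400),interpolation=cv2.INTER_CUBIC))
cv2.imwrite("pics/h1.png",np.clip(np.hstack(A)*1.5,0,255).astype(np.uint8));cv2.imwrite("pics/w2raw.png",w["color"])
nose=o["tool_pos"]-[0,0,.078]
print(proj(s,nose),proj(s,o["tool_pos"]),proj(w,nose))
E
```

```text
6.4833 0.04391756922719248 [-0.38133529  0.04992984 -2.51207778] [-0.10038097  0.71460649 -0.0230798 ]
7.4833 0.04424077056870968 [ 0.14563961 -0.86034768 -3.48811944] [ 0.51169873 -0.09912248  0.24939042]
202 143
(np.float64(205.43462828785675), np.float64(171.42737690903925)) (np.float64(202.45653475635507), np.float64(143.32775460059133)) (np.float64(250.1759619940019), np.float64(210.04144907356422))
```

View pics/h1.png

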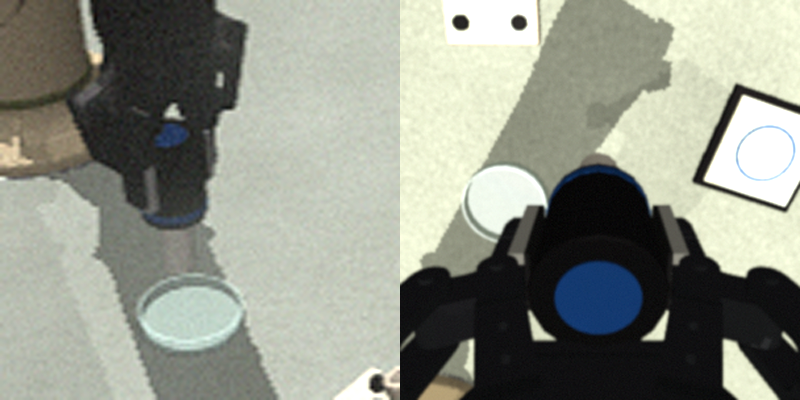

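```bash
python3 - <<'E'
from h import *
c=cv2.imread("pics/w2raw.png");print("col 251 rows 185-212",c[186:214,251].tolist())
w=wrist();o=get_obs();R=o["ee_rot"];n=o["tool_pos"]+R[:,1]*.078
th=np.linspace(0,2*np.pi,73)
def ring(p,r,Rr): return np.array([proj(w,p+r*(Rr[:,0]*np.cos(k)+Rr[:,2]*np.sin(k))) for k in th])
from scipy.spatial.transform import Rotation as Ro
for d in(-4,-2,0,2,4):
    Q=Ro.from_rotvec(R[:,0]*np.radians(d)).as_matrix()@R
    nn=o["tool_pos"]+Q[:,1]*.078
    hb=o["tool_pos"]+Q[:,1]*.033; ht=o["tool_pos"]-Q[:,1]*.027
    print(d,"nose top row",ring(nn,.0115,Q)[:,1].min(),"headbase row",ring(hb,.0225,Q)[:,1].min(),"top",proj(w,ht))
b=c.astype(int);m=((b[...,0]>b[...,2]+25)&(np.arange(384)[:,None]>255)&(abs(np.arange(512)-251)[None]<50));y,x=np.nonzero(m);print("disc",x.mean(),y.mean(),y.min(),y.max())
# tile in wrist
print("tile guess",proj(w,[.5135,-.274,.012]))
t=get_image("top");s=get_image("scene")
for im,(u,v) in((s,(148,252)),(t,(408,212)),(w,(676/800*0+100+(766-400)*.76,80+153*.76))):
    u,v=int(u),int(v);r=45 if im is w else 30
    g=im["color"].astype(int);B=(g[...,0]>g[...,2]+(12 if im is not w else 25)).astype(np.uint8)
    mk=np.zeros_like(B);mk[v-r:v+r,u-r:u+r]=1;y,x=np.nonzero(B&mk)
    if len(x)>5:
        e=cv2.fitEllipse(np.c_[x,y].astype(np.float32));print(len(x),e,onz(im,*e[0],.012))
E
```

```text
col 251 rows 185-212 [[87, 100, 98], [89, 102, 101], [90, 104, 101], [91, 104, 102], [96, 109, 107], [109, 124, 122], [129, 147, 143], [143, 163, 159], [144, 164, 161], [131, 149, 147], [104, 118, 118], [80, 89, 92], [71, 79, 83], [70, 78, 83], [70, 78, 81], [71, 80, 83], [69, 77, 81], [61, 68, 71], [43, 47, 50], [32, 25, 23], [36, 17, 5], [45, 24, 9], [45, 24, 9], [42, 22, 7], [33, 18, 9], [16, 8, 3], [6, 3, 5], [6, 7, 5]]
-4 nose top row 202.28887545340075 headbase row 206.12797337102637 top (np.float64(251.60113056425843), np.float64(304.3720559148503))
-2 nose top row 198.93777390631044 headbase row 204.66188104351346 top (np.float64(251.59897144194517), np.float64(306.3940557531981))
0 nose top row 195.6081260899497 headbase row 203.2446327348861 top (np.float64(251.59639323210104), np.float64(308.3525671792395))
2 nose top row 192.30028931994457 headbase row 201.87816348673223 top (np.float64(251.59340417551326), np.float64(310.2440867705111))
4 nose top row 189.01470370454 headbase row 200.56447585160836 top (np.float64(251.59001356922948), np.float64(312.0653471272646))
disc 250.32150033489617 305.85264567983927 278 333
tile guess (np.float64(377.87946038862134), np.float64(195.93954546083197))
87 ((147.59393310546875, 251.25546264648438), (17.718252182006836, 25.10699462890625), 72.20932006835938) [ 0.51401541 -0.27384394  0.012     ]
216 ((377.1954040527344, 195.98455810546875), (38.93164825439453, 45.48765182495117), 57.93402099609375) [ 0.51320241 -0.27315186  0.012     ]
```

Held straight: nose edge at row 196 against 195.6 predicted for zero tilt, so tilt is at most 1–2°. Tile centre ≈ (0.5133, −0.2735), wrist and scene views agreeing within 1 mm. Placing.

```bash
python3 - <<'E'
from h import *
c=np.array([.5133,-.2735])
line_to([*c,.20],RR(0),vel=.15)
line_to([*c,.105],RR(0),vel=.06)
pause(.3);o=get_obs();print(o["clock"],o["tool_pos"],o["contact_force"],o["opening"])
f=o["contact_force"][2]
print(line_to([*c,.082],RR(0),vel=.012,until_force=3))
o=get_obs();print(o["clock"],o["tool_pos"],o["contact_force"],o["moment"])
s=get_image("scene");w=wrist()
u,v=map(int,proj(s,[*c,.05]))
A=[cv2.resize(s["color"][v-50:v+50,u-50:u+50],(400,400),interpolation=cv2.INTER_CUBIC),cv2.resize(w["color"][80:384,100:404],(400,400),interpolation=cv2.INTER_CUBIC)]
cv2.imwrite("pics/p1.png",np.clip(np.hstack(A)*1.5,0,255).astype(np.uint8))
E
```

```text
11.1667 [ 0.51334962 -0.27348176  0.10507024] [ 0.38653497  0.03824088 -3.0598553 ] 0.0438168805541465
True
12.3667 [ 0.51330741 -0.27349353  0.09023816] [-0.5692768   1.23898985  5.61373576] [ 0.12585139  0.09284385 -0.00857647]
```

View pics/p1.png

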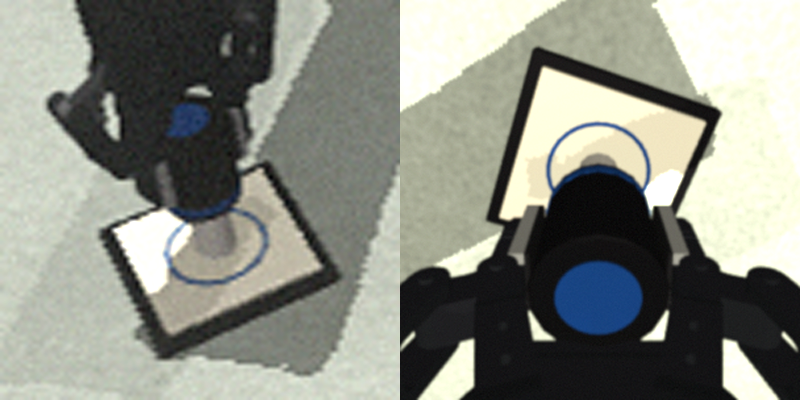

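Nose contacts the tile at TCP z 0.0902, as predicted. Barrel is at (215,235) in the left crop, inside the circle. I ease the grip to its minimum first, then open.

```bash
python3 - <<'E'
from h import *
def st():
    o=get_obs();print(round(o["clock"],2),o["tool_pos"],o["contact_force"],o["moment"],o["opening"]);return o
for g in(35,20): grab(g);pause(.3);o=st()
ungrasp();o=st()
s=get_image("scene");w=wrist();pause(.5)
c=np.array([.5133,-.2735])
u,v=map(int,proj(s,[*c,.05]));w2=wrist();print("moved:",np.abs(w["color"].astype(int)-w2["color"]).max(2)[:, :].mean())
A=[cv2.resize(s["color"][v-50:v+50,u-50:u+50],(400,400),interpolation=cv2.INTER_CUBIC),cv2.resize(w2["color"][80:384,100:404],(400,400),interpolation=cv2.INTER_CUBIC)]
cv2.imwrite("pics/p2.png",np.clip(np.hstack(A)*1.5,0,255).astype(np.uint8))
E
```

```text
12.98 [ 0.51331565 -0.27350164  0.0902582 ] [-0.60761035  0.0796819   4.71450735] [0.15127382 0.15669838 0.00026689] 0.04416496191547218
13.5 [ 0.51333021 -0.27351277  0.09028837] [-0.5574739   0.79723609  4.84172769] [0.17110768 0.11012463 0.01532415] 0.043877631752446355
13.99 [ 0.51245569 -0.27287072  0.08905026] [-0.29084534 -0.38352981  0.81074454] [-0.05149279  0.00940533  0.06157212] 0.08497699398638066
moved: 1.4313507080078125
```

View pics/p2.png

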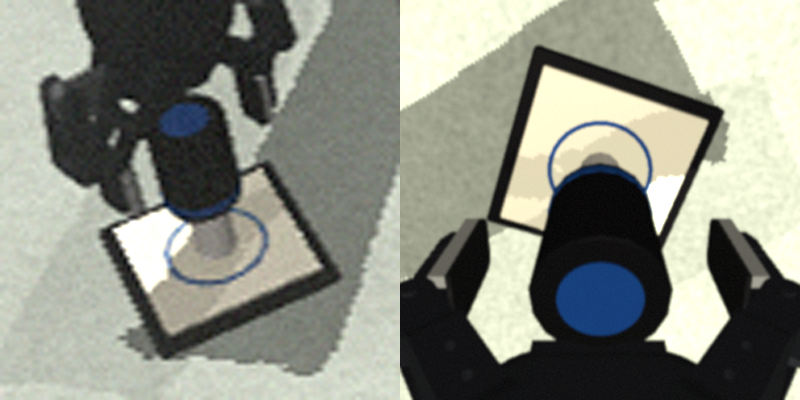

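Released: it stands upright with the jaws clear on both sides. Retreat straight up, then watch for over 2 s while locating the button.

```bash
python3 - <<'E'
from h import *
o=get_obs();p=o["tool_pos"]
line_to([p[0],p[1],.235],RR(0),vel=.06)
t0=get_obs()["clock"]
s=get_image("scene");w=wrist()
pause(2.6)
s2=get_image("scene");w2=wrist();print("watch",t0,get_obs()["clock"])
v,u=235,150
print("diff scene",cv2.absdiff(cv2.GaussianBlur(s["color"],(5,5),0),cv2.GaussianBlur(s2["color"],(5,5),0))[190:275,120:180].max(),"wrist",cv2.absdiff(cv2.GaussianBlur(w["color"],(5,5),0),cv2.GaussianBlur(w2["color"],(5,5),0)).max())
t=get_image("top")
def red(g,c,r,k=1.8):
    u,v=c;w_=g[v-r:v+r,u-r:u+r].astype(float);m=((w_[...,2]>k*w_[...,1])&(w_[...,2]>k*w_[...,0])&(w_[...,2]>40)).astype(np.uint8)
    n,l_,st,ce=cv2.connectedComponentsWithStats(m);i=1+st[1:,4].argmax();return u-r+ce[i][0],v-r+ce[i][1],st[i][4]
z=np.load("w1.npz");wr={"T":z["T"],"intrinsics":z["K"]};g=cv2.imread("pics/w1raw.png")
a=red(s2["color"],(326,170),9);b=red(t["color"],(154,209),14);c=red(g,(24,198),22)
print(a,b,c)
print(tri([ray(s2,*a[:2]),ray(t,*b[:2])]),tri([ray(s2,*a[:2]),ray(t,*b[:2]),ray(wr,*c[:2])]))
x,_=tri([ray(s2,*a[:2]),ray(t,*b[:2]),ray(wr,*c[:2])])
move_ptp([x[0],x[1],.16],RR(0))
grab(40);pause(.2)
o=get_obs();print(o["clock"],o["tool_pos"],o["opening"])
w=wrist();cc=w["color"].copy();print(proj(w,x))
cv2.circle(cc,tuple(int(round(q)) for q in proj(w,x)),2,(0,255,0),-1)
cv2.imwrite("pics/b1.png",np.hstack([cc[80:384,100:404],cv2.resize(s2["color"][175:275,100:200],(304,304),interpolation=cv2.INTER_CUBIC)]))
k=red(w["color"],tuple(int(q) for q in proj(w,x)),40);print(k,onz(w,*k[:2],x[2]))
E
```

```text
watch 17.225 20.025
diff scene 4 wrist 65
(np.float64(325.98571428571427), np.float64(167.8857142857143), np.int32(70)) (np.float64(152.39735099337747), np.float64(208.08609271523179), np.int32(151)) (np.float64(24.07523510971787), np.float64(197.57993730407523), np.int32(638))
(array([0.52304292, 0.28782402, 0.01639173]), [np.float64(0.00017060738560882734), np.float64(0.0001706073856087974)]) (array([0.52296072, 0.28778431, 0.01618764]), [np.float64(0.00011221590845862103), np.float64(0.00030639867640216934), np.float64(0.0002813931340001383)])
23.075 [0.52295301 0.28778836 0.15999921] 9.324372527229853e-05
(np.float64(250.54500237065486), np.float64(184.4600880607455))
(np.float64(250.53512880562062), np.float64(184.28688524590163), np.int32(854)) [0.52312659 0.28783959 0.01618764]
```

View pics/b1.png

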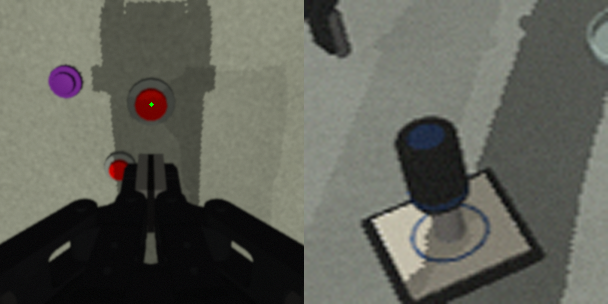

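Watch passed: 2.8 s without change in the scene view, and the right half shows it standing inside the circle. The large red button is centred at the projected point (151,104), with the small red at (119,168) and the purple at (65,80) apart from it. Pressing.

```bash
python3 - <<'E'
from h import *
x=[.52305,.2878]
def st():
    o=get_obs();print(round(o["clock"],2),o["tool_pos"][2],o["contact_force"][2]);return o
line_to([*x,.055],RR(0),vel=.1);pause(.3);st()
print(line_to([*x,.022],RR(0),vel=.012,until_force=1.5));a=st()
print(line_to([*x,a["tool_pos"][2]-.012],RR(0),vel=.008,until_force=14));b=st();pause(.3);st()
w=wrist()
print("travel",a["tool_pos"][2]-b["tool_pos"][2])
line_to([*x,.06],RR(0),vel=.03);st();line_to([*x,.16],RR(0),vel=.1);pause(.3);st()
w=wrist();s=get_image("scene");t=get_image("top")
A=cv2.resize(s["color"][140:330,110:360],(500,380),interpolation=cv2.INTER_CUBIC);B=cv2.resize(w["color"][100:290,175:325],(300,380))
cv2.imwrite("pics/f1.png",np.hstack([A,B]))
o=cv2.imread("pics/top0.png");d=cv2.absdiff(cv2.GaussianBlur(o,(5,5),0),cv2.GaussianBlur(t["color"],(5,5),0)).max(2)
for n,(u,v) in dict(dish=(298,270),drop=(201,137),jar=(399,108)).items():print(n,d[v-22:v+22,u-22:u+22].max())
E
```

```text
24.62 0.055347625891627276 -0.5298468084155967
True
26.02 0.03985656424427322 1.3501259108500279
True
26.82 0.03515764895898566 7.770401030990525
27.12 0.035148317154373845 8.672413558531494
travel 0.004698915285287555
28.14 0.059798152021131444 0.8101614630887205
29.59 0.1596461444246944 0.530487930868182
dish 9
drop 11
jar 11
```

View pics/f1.png

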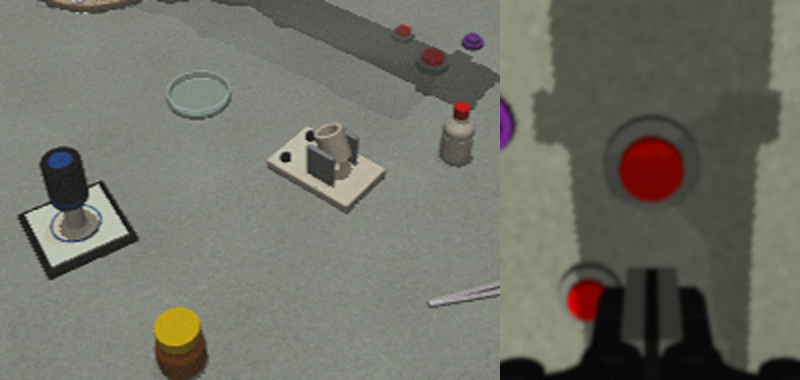

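```bash
python3 -c "
from station import *
print(get_obs()['clock']);finish_job()"
```

```text
29.7417
the job is handed in; nothing more can be done
```

The eyepiece camera now stands upright, barrel down, inside the blue circle on the tile. I pressed the large red shutter button once and released it, then handed the job in at about 29.7 s.

- **Placing:** I drew the camera out along its 25° axis, turned it upright and lowered it until the tile pushed back. Contact came at the expected height, within 0.3 mm. I then stepped the grip from 50 N down to 35 and 20 N before opening. The opening stroke itself took about 0.5 s, since its speed cannot be set.
- **Standing still:** I watched for 2.8 s after backing away and the scene image showed no change. The final picture also shows it upright in the circle. The whole-frame wrist-camera comparison disagreed, differing by up to 65 grey levels. I put that down to the arm settling and shadow edges and did not look into it.
- **Button:** The press ended against resistance: it tripped the 14 N force stop, then read about 9 N held, against the 5 N needed. I measured 4.7 mm of travel, counted from where about 1.9 N was already on the button, so I take it as fully down rather than having measured the full 6 mm. I saw no sign that it failed to come back up, but I did not measure its height afterwards.
- **Bystanders:** The dish, bottle and jar match the first top view within noise (at most 11 grey levels). The arm was clear of everything at hand-in.

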